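# Drop a worn sanding block into the bench pedal bin

### The arm

A 7-joint arm with a two-finger parallel gripper is mounted at the origin on a cart in front of the work surface, level with it; the furniture and walls round the work are solid. World frame = base frame: x ahead of the robot, y to its left, z up, the work surface at z = 0. Lengths are in m, angles in rad, forces in N, time in s.
With the tool pointing down it reaches from about 0.4 to 0.85 m from the base axis. Payload 4.5 kg.
Tool frame: the origin (TCP) lies on the centre line of the jaws, within the pads' length; the fingertips stand 17 mm ahead of it and the grasp point (between the pads) lies 2 mm behind it; z points along the fingers, y is the direction in which the jaws open and shut (so a half turn about z gives the same grasp; the last joint's range is limited). The gripper opens to 88 mm and grips with 3 to 60 N. Pads are 18 mm wide; open, the fingers measure 123 mm over their backs; the gripper's body (75 mm by 187 mm) begins 45 mm behind the grasp point.
Start: joints at [1.309, 0.689, -0.195, 1.565, 0.157, 0.902, -0.215], TCP at [0.182, -0.598, 0.256] pointing down, gripper open.
Joint ranges: [-3.01, 3.01], [-0.46, 2.08], [-1.47, 1.51], [0.13, 2.56], [-1, 4.14], [0.04, 2.09], [-2.66, 2.66]. Speed limits (rad/s): [2.57, 2.57, 3.14, 3.14, 3.14, 3.14, 3.14].

### API

Orientations are given as a 3x3 rotation matrix whose columns are the frame's x, y, z axes.
In Python, from plant import manip gives the robot as it stands.
- The arm moves only by the shell command python3 -m handwheel 'ROWS' [FORCE]. ROWS is JSON, one flat list of numbers, 7 for each row, row after row: the shift along the tool's x, y, z in mm, then the turn, a rotation vector about the tool's x, y, z in degrees, then the finger opening in mm, from 0 to 88.1. In form: [x, y, z, wx, wy, wz, fingers, x, y, z, wx, wy, wz, fingers, ...]. A call has 1 to 5 rows; each row is the pose to reach, as a shift and turn from the pose measured when the call began, along the tool's axes at that moment; what a row does not reach only later rows make up. A row lasts 1/10 s, in which the tool goes at most 50 mm and 8.59 degrees, less where a joint would pass 70% of its speed; a pose out of reach is approached as far as the arm can. A call with a gripper value outside its range is refused whole. The fingers move at their own pace and stop on an object; FORCE is the grip in N (left out, the last holds). Time passes only in rows, so rows that repeat a pose let the fingers close. It gives the time, the measured TCP pose, the force and the opening at its end, in the units of the state.
- manip.get_state(): the state, without advancing time (a new reading comes with each control period).
- manip.read_camera(name): name is "scene" or "top"; returns (picture, depth): 480x640x3 uint8, red, green, blue; 480x640 float32, m along the optical axis (not along the pixel's ray), 0 where there is no reading.
- manip.camera_model(name): a dict with "mtx" (3x3 intrinsics, pixels), "R" (3x3) and "t" (3): a world point X has camera coordinates R X + t. Camera axes: x right, y down, z forward; pixel columns grow to the right and rows downward; lengths in m; the calibration is good to about 2 mm. A picture is of the moment at which its call begins. camera_model takes no time and is no camera call.
- manip.sign_off(): hands the job in, once; it reports no verdict.
Trained networks look in the newest picture that a camera, given by its name, has taken for a name from the list of things; names that differ only in an ending like _2 or _b are one class to them, and where a whole thing is asked for, a point or a joint stands for the part that bears it (a point fixed in the world has none). Each returns a list of dicts, best first, with "conf" (0 to 1); they miss things now and then, are a little off and sometimes report something else, mostly with a low value. They report only what shows in the picture. A call takes as long as a camera call.
- manip.cut_out(camera, label): "region" (480x640 bool, what is visible of it).
- manip.pinpoint(camera, label): "position" ([x, y, z] in m, in world coordinates, good to about 4 mm: a listed point, or the origin of a listed thing).
The state is a dict: "time_s": time; "joint_pos": joint angles; "joint_vel": joint speeds; "joint_torque": joint torques, N m; "ee_pos": TCP position; "eef_rot": TCP orientation; "ft_force": force on the tool from outside, world axes, zero at the start; "wrist_torque": the same for the moment, N m; "width": finger opening in m.
Only numpy, scipy, OpenCV 4.12 (cv2) and the standard library are available. Lean on these libraries where they do the work, as an engineer would, in place of code of your own. Each camera call takes 0.05 s, during which the arm holds its last target.

### The job

Throw the worn wooden sanding block away in the grey pedal bin: press the pedal down, slide it left under its keeper hook so that the lid stays open by itself, let go, and drop the block in. Then press the pedal again, slide it back out of the hook and ease it all the way up so that the lid shuts slowly, without slamming. Do not stamp on the pedal (never more than 20 N on the bin), and leave the other things where they are.

Things in the scene. Friction and masses are not known exactly. Their poses are not given: they have to be found in the camera images.
- bin: Grey sheet-metal bench bin, fixed to the desk: open box 140 (x) x 190 (y) x 120 mm high, wall 4 mm. Origin: centre of its underside. Its -x side is the front with the pedal; z up; the lid is hinged on the top edge of the far (+x) side. With the pedal hooked the lid stands 1.3 to 2.25 rad open: enter over the front half of the mouth.
- pedal_pad (a point): Centre of the upper face of the steel pedal tread; moves with the pedal. Tread 44 mm (bin x) by 50 mm (bin y) between two side cheeks standing 10 mm proud, by which it can be pushed sideways. At rest 206 mm in front of the bin's centre, 68 mm above the desk, sloping up 0.14 rad towards its free end.
- pedal (a joint): Angle of the pedal lever, rad: 0 = up at rest, grows as pressed. Pivot 45 mm above the desk, 130 mm behind the tread centre. A spring pushes it up with 5 to 7 N at the tread. A rubber stop ends the stroke 0.23 to 0.37 rad down (tread 30 to 49 mm down); its height is set differently on each bin and is not measured: feel it as a quick rise of force, about 5 N per mm.
- hook_foot (a point): Point on the bin's foot plate under the keeper, 4 mm above the desk. The keeper is a steel hook, 41 to 53 mm high, left (+y) of the lever, between tread and bin, 80 mm from the pivot; it carries the rubber stop. Its height goes with the stop's: the lever passes under it only while pressed onto the stop or within 1.5 mm (at the tread) above it; 3 to 9 N beyond the spring is right.
- pedal_shift (a joint): Sideways slide of the pedal, m, along bin +y: 0 = free lane, 0.026 = end, under the hook. Friction about 1 N, no spring. Let up beyond 0.021 it rises about 7 mm at the tread and rests behind the hook's 2.5 mm lip, holding the lid open. To free it, press back onto the stop, then slide to below 0.003; in between it catches on the lip.
- lid (a joint): Lid angle, rad: 0 = shut. Linked to the pedal (7 times its angle): 1.3 to 2.25 when hooked, 0.4 more with the pedal on the stop. If the pedal is let go unhooked, or let up fast, the lid slams.
- sand_block: Loose worn sanding block, wood with a grey sanding sole, 46 (x) x 80 (y) x 28 mm (z), origin at the centre of its underside.
- whetstone: Bystander: grey stone bar 40 x 120 x 22 mm lying flat; origin at the centre of its underside.
- jar_gold: Bystander: small lidded jar, 42 mm wide, 46 mm high; origin at the centre of its underside.
- tape_clear: Bystander: roll of tape lying flat, 60 mm wide, 19 mm high; origin at the centre of its underside.

How it is judged:
By the outcome, as a careful person would: the job done as asked, in the order asked, and still so for the second after the job is handed in, with the robot touching nothing.
It also fails if it takes over 72 s, if anything falls off the work surface, if the arm or the gripper's body presses on something with over 40 N, if the wrist force passes 120 N, or if a joint passes its speed limit or range.

## Working session

There is one attempt and no reset: what is moved stays moved. The work goes in short steps, Python scripts to look and compute and a shell command to move; the robot and the scene stay as the last step left them, time stands still between calls to the robot, and variables do not carry over. Pictures are saved under pics/ and viewed, and the job is handed in when it is done.

```bash
ls; mkdir -p pics
python3 - <<'E'
from plant import manip
import cv2
import numpy as np
s=manip.get_state(); print({k:np.round(v,3).tolist() for k,v in s.items()})
for c in ("scene","top"):
    p,d=manip.read_camera(c); cv2.imwrite(f"pics/{c}0.png",p[:,:,::-1])
    m=manip.camera_model(c); print(c,np.round(m['R'],3).tolist(),np.round(m['t'],3).tolist(), m['mtx'][0][0])
    for l in ("bin","pedal_pad","hook_foot","sand_block","whetstone","jar_gold","tape_clear"):
        for r in manip.pinpoint(c,l)[:2]: print(c,l,np.round(r['position'],4),round(r['conf'],2))
E
```

```text
pics
{'time_s': 0.0, 'joint_pos': [1.309, 0.69, -0.195, 1.566, 0.157, 0.902, -0.215], 'joint_vel': [0.0, 0.0, -0.001, -0.0, 0.002, 0.001, -0.002], 'joint_torque': [0.0, -52.756, -1.267, -15.342, -0.053, 0.007, 0.0], 'ee_pos': [0.182, -0.597, 0.255], 'eef_rot': [[0.957, 0.292, -0.001], [0.292, -0.957, 0.002], [-0.0, -0.002, -1.0]], 'ft_force': [0.702, 0.362, 0.948], 'wrist_torque': [-0.006, 0.017, -0.024], 'width': 0.088}
scene [[-0.821, -0.571, -0.014], [-0.427, 0.63, -0.649], [0.379, -0.526, -0.761]] [0.333, 0.379, 1.315] 554.3946940700107
scene bin [ 0.6138 -0.3126  0.    ] 0.76
scene pedal_pad [ 0.5322 -0.1239  0.0681] 0.56
scene hook_foot [ 0.5771 -0.1578  0.0048] 0.61
scene sand_block [0.4962 0.1002 0.0015] 0.88
scene whetstone [ 4.277e-01 -5.492e-01  3.000e-04] 0.8
scene jar_gold [ 6.184e-01  1.124e-01 -3.000e-04] 0.58
scene tape_clear [ 0.3953  0.2476 -0.    ] 0.94
top [[-0.026, -1.0, -0.01], [-0.984, 0.027, -0.173], [0.173, 0.005, -0.985]] [-0.133, 0.55, 1.239] 506.665547769222
top bin [ 0.6147 -0.3127  0.001 ] 0.78
top pedal_pad [ 0.5305 -0.1224  0.0665] 0.56
top hook_foot [ 0.5754 -0.1576  0.0077] 0.94
top sand_block [ 0.4952  0.0995 -0.0008] 0.66
top whetstone [ 0.4269 -0.5484 -0.0043] 0.8
top jar_gold [6.152e-01 1.131e-01 5.000e-04] 0.68
top tape_clear [ 0.3949  0.2495 -0.004 ] 0.89
```

View pics/scene0.png

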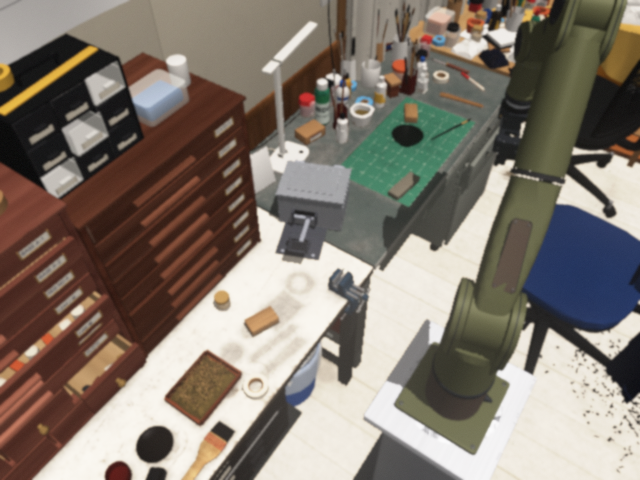

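View pics/top0.png

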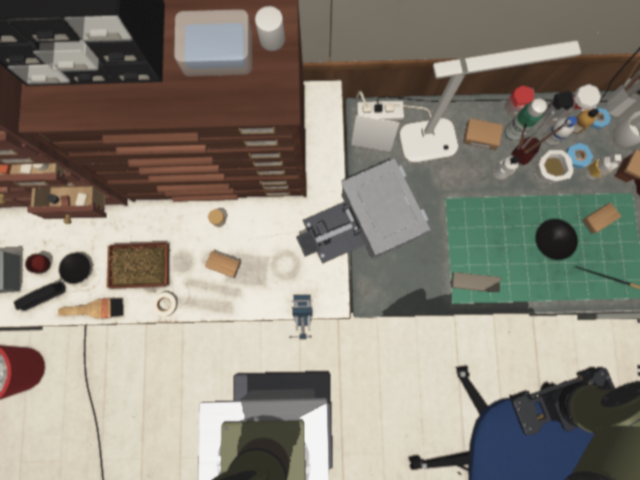

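Both views show the grey bin at top (385,207), with the pedal toward (320,235) and the hook just above the lever. The block is at (222,263). Next I'll measure the yaws.

```bash
cat > h.py <<'E'
from plant import manip
import numpy as np, cv2
from scipy.spatial.transform import Rotation as Rn
def cloud(c,d,mask):
    m=manip.camera_model(c);K=np.array(m['mtx']);R=np.array(m['R']);t=np.array(m['t'])
    v,u=np.nonzero(mask&(d>0)); z=d[v,u]
    X=np.stack([(u-K[0,2])/K[0,0]*z,(v-K[1,2])/K[1,1]*z,z],1)
    return (X-t)@R
def go(pos,yaw,tilt=None):
    s=manip.get_state();R=np.array(s['eef_rot']);p=np.array(s['ee_pos'])
    y=np.radians(yaw);x=np.array([np.cos(y),np.sin(y),0]);z=np.array([0,0,-1.])
    T=np.stack([x,np.cross(z,x),z],1)
    print('shift mm',np.round(R.T@(np.array(pos)-p)*1000,1),'rot deg',np.round(np.degrees(Rn.from_matrix(R.T@T).as_rotvec()),2),'F',np.round(s['ft_force'],2),'t',s['time_s'])
E
python3 - <<'E'
from h import *
for c in ("top","scene"):
    p,d=manip.read_camera(c)
    for l,z0 in (("sand_block",.022),("bin",.11)):
        r=manip.cut_out(c,l)
        if not r: print(c,l,'none');continue
        P=cloud(c,d,r[0]['region']); Q=P[P[:,2]>z0]
        print(c,l,r[0]['conf'],len(P),len(Q),np.percentile(P[:,2],[5,50,95]).round(4),cv2.minAreaRect((Q[:,:2]*1000).astype(np.float32)))
E
python3 -c "
from h import *
go([.5313,-.1232,.20],113.65)"
python3 - <<'E'
import cv2
a=cv2.imread('pics/top0.png')[170:290,180:440]
cv2.imwrite('pics/z0.png',cv2.resize(a,None,fx=3,fy=3,interpolation=2))
E
```

```text
top sand_block 0.96 543 515 [0.0219 0.0274 0.0316] ((495.91656494140625, 96.77494812011719), (79.5154800415039, 44.624000549316406), 68.01628112792969)
top bin 0.79 8052 4865 [0.0015 0.1222 0.128 ] ((616.1187744140625, -317.4772644042969), (197.1842498779297, 153.7596893310547), 23.075550079345703)
scene sand_block 0.97 625 491 [0.0064 0.028  0.033 ] ((492.6586608886719, 98.59892272949219), (80.15567016601562, 48.42958068847656), 67.13619995117188)
scene bin 0.56 5606 2527 [0.0038 0.0924 0.1295] ((611.740966796875, -316.84600830078125), (197.373291015625, 159.21194458007812), 23.330503463745117)
shift mm [ 472.3 -352.3   55.7] rot deg [ 1.00e-02  0.00e+00 -9.67e+01] F [-0.41 -0.19  0.37] t 1.1
```

View pics/z0.png

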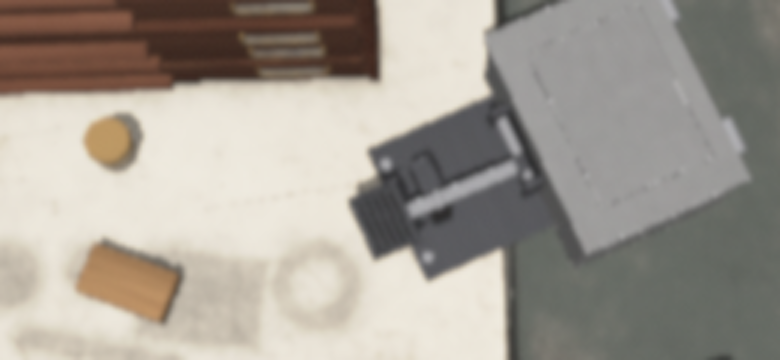

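The zoom shows the tread at about (380,225), the hook left of the lever at (425,165), and a cabinet edge above. I'll check how close the cabinet is.

Run:
```python
from h import *
p,d=manip.read_camera("top")
m=np.zeros(d.shape,bool)
P=cloud("top",d,np.ones(d.shape,bool))
Q=P[(P[:,2]>.06)&(P[:,1]>-.2)&(P[:,1]<.3)&(P[:,0]>.3)&(P[:,0]<.9)]
Q=Q[~((np.hypot(Q[:,0]-.6,Q[:,1]+.25)<.25))]
for z0 in (.06,.15,.3,.5):
    q=Q[(Q[:,2]>z0)]
    if len(q):print(z0,len(q),np.percentile(q[:,0],[0,1,5]),np.percentile(q[:,1],[0,1]),q[:,2].max())
```

```text
0.06 41510 [0.36353572 0.65884418 0.66473833] [-0.13216944 -0.11759882] 0.7036232705987961
0.15 40588 [0.65439454 0.66043533 0.66534366] [-0.12749501 -0.1154398 ] 0.7036232705987961
0.3 37139 [0.65674657 0.66143748 0.66705761] [-0.12749501 -0.11404054] 0.7036232705987961
0.5 31328 [0.66385896 0.66603132 0.67710428] [-0.12749501 -0.11475435] 0.7036232705987961
```

```bash
python3 -m handwheel '[472,-352,56,0,0,-43,0,472,-352,56,0,0,-43,0,472,-352,56,0,0,-43,0,472,-352,56,0,0,-43,0,472,-352,56,0,0,-43,0]' 20; python3 -c "
from h import *
go([.5313,-.1232,.20],113.4)"
```

```text
time_s: 1.65
ee_pos: [0.3307, -0.3959, 0.2322]
eef_rot: [[0.496, 0.868, 0.001], [0.868, -0.496, -0.001], [-0.0, 0.001, -1.0]]
ft_force: [1.2, -1.2, -0.9]
width: 0.0498
shift mm [336.3  38.8  32.2] rot deg [ 4.000e-02  3.000e-02 -5.315e+01] F [ 1.19 -1.18 -0.95] t 1.65
```

```bash
python3 -c "
from h import *
go([.5289,-.1177,.15],23.4)"
```

```text
shift mm [339.9  34.   82.2] rot deg [ 6.000e-02 -1.000e-02  3.685e+01] F [ 1.19 -1.18 -0.95] t 1.65
```

```bash
python3 -m handwheel '[340,34,40,0,0,37,0,340,34,40,0,0,37,0,340,34,40,0,0,37,0,340,34,60,0,0,37,0,340,34,82,0,0,37,0]'; python3 -c "
from h import *
go([.5289,-.1177,.105],23.4)"
```

```text
time_s: 2.15
ee_pos: [0.4738, -0.1964, 0.1872]
eef_rot: [[0.92, 0.391, 0.004], [0.391, -0.92, -0.002], [0.003, 0.003, -1.0]]
ft_force: [0.4, -0.5, 0.1]
width: 0.0099
shift mm [ 81.3 -51.1  82.3] rot deg [ 0.19 -0.15 -0.36] F [ 0.44 -0.52  0.1 ] t 2.15
```

```bash
python3 -m handwheel '[81,-51,20,0,0,-0.4,0,81,-51,40,0,0,-0.4,0,81,-51,70,0,0,-0.4,0,81,-51,82,0,0,-0.4,0,81,-51,82,0,0,-0.4,0]'; python3 -c "
from h import *
go([.5289,-.1177,.105],23.4)
print(manip.get_state()['joint_pos'])
p,d=manip.read_camera('scene');cv2.imwrite('pics/s1.png',cv2.resize(p[150:270,240:400,::-1],None,fx=5,fy=5,interpolation=2))
p,d=manip.read_camera('top');cv2.imwrite('pics/t1.png',cv2.resize(p[170:290,280:440,::-1],None,fx=5,fy=5,interpolation=2))
"
```

```text
time_s: 2.65
ee_pos: [0.5269, -0.1187, 0.1039]
eef_rot: [[0.918, 0.397, -0.001], [0.397, -0.918, -0.002], [-0.002, 0.002, -1.0]]
ft_force: [-1.0, -0.4, 0.2]
width: 0.0007
shift mm [ 2.2 -0.1 -1.1] rot deg [ 0.11  0.1  -0.  ] F [-0.96 -0.37  0.17] t 2.65
[ 0.1754882   0.8145501  -0.06819229  1.94356017  0.13788747  0.38843726
 -1.16153118]
```

View pics/s1.png

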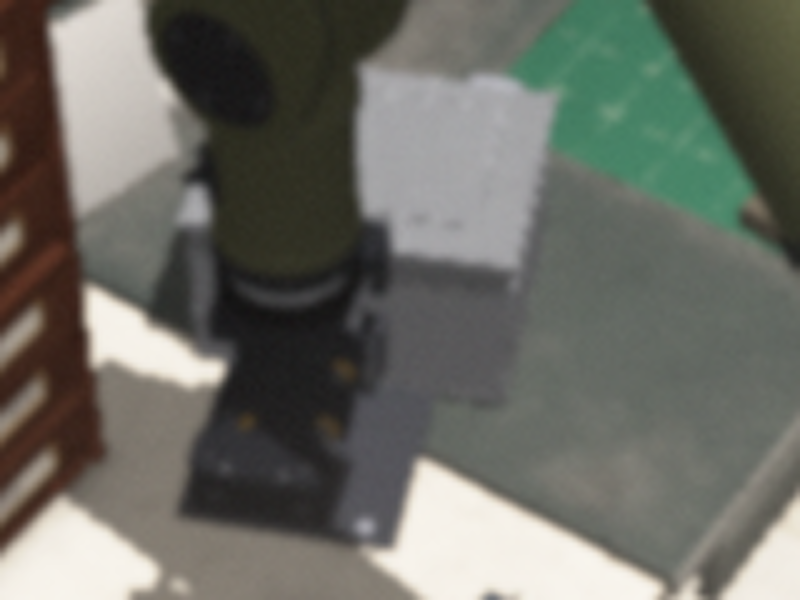

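View pics/t1.png

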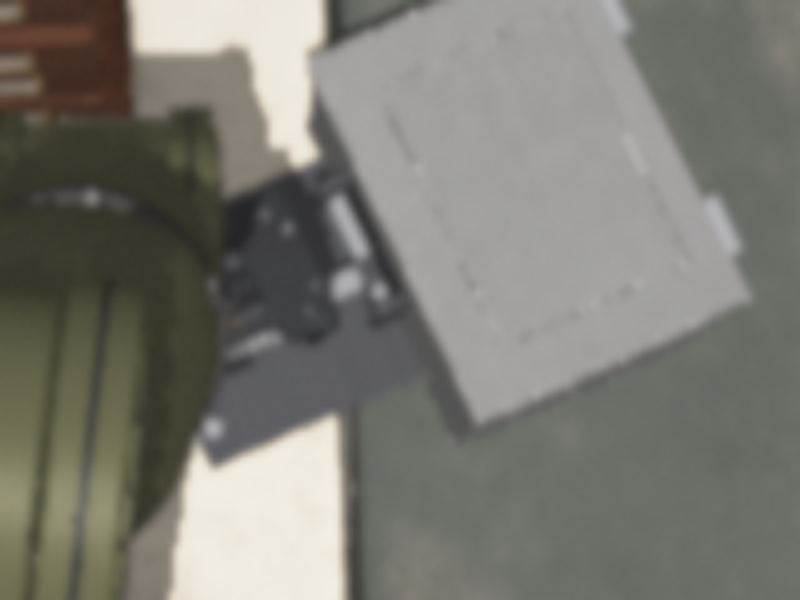

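Run:
```python
from h import *
for c in("top","scene"):
    p,d=manip.read_camera(c)
    ok=np.ones(d.shape,bool)
    p=p.astype(int); ok&=(p[...,1]>p[...,0])&(p[...,1]>p[...,2]+12)
    P=cloud(c,d,ok)
    Q=P[(P[:,2]>.15)&(P[:,1]>-.25)&(P[:,1]<.05)&(P[:,0]>.4)&(P[:,0]<.75)]
    for z in(.15,.2,.25,.3,.35,.4):
        q=Q[(Q[:,2]>z)&(Q[:,2]<z+.05)]
        if len(q): print(c,z,len(q),np.percentile(q[:,0],[50,98,100]).round(3))
```

```text
scene 0.25 8 [0.503 0.513 0.513]
scene 0.3 43 [0.508 0.532 0.533]
scene 0.35 50 [0.5   0.536 0.537]
scene 0.4 42 [0.49  0.555 0.558]
```

```bash
python3 -m handwheel '[2,0,4,0,0,0,0,2,0,8,0,0,0,0,2,0,12,0,0,0,0,2,0,15,0,0,0,0,2,0,17,0,0,0,0]'; python3 -m handwheel '[0,0,2,0,0,0,0,0,0,4,0,0,0,0,0,0,6,0,0,0,0,0,0,8,0,0,0,0,0,0,10,0,0,0,0]'
```

```text
time_s: 3.35
ee_pos: [0.5306, -0.1189, 0.0892]
eef_rot: [[0.918, 0.395, 0.005], [0.395, -0.918, -0.003], [0.003, 0.005, -1.0]]
ft_force: [0.1, 0.3, 0.1]
width: 0.0004
time_s: 3.85
ee_pos: [0.5303, -0.1178, 0.0796]
eef_rot: [[0.918, 0.396, 0.004], [0.396, -0.918, -0.002], [0.003, 0.003, -1.0]]
ft_force: [-1.7, 2.4, 6.3]
width: 0.0005
```

```bash
python3 -m handwheel '[0,0,2,0,0,0,0,0,0,4,0,0,0,0,0,0,6,0,0,0,0,0,0,8,0,0,0,0,0,0,10,0,0,0,0]'; python3 -m handwheel '[0,0,2,0,0,0,0,0,0,4,0,0,0,0,0,0,6,0,0,0,0,0,0,8,0,0,0,0,0,0,9,0,0,0,0]'
```

```text
time_s: 4.35
ee_pos: [0.5301, -0.117, 0.07]
eef_rot: [[0.918, 0.397, 0.004], [0.397, -0.918, -0.001], [0.003, 0.002, -1.0]]
ft_force: [-1.9, 1.6, 7.7]
width: 0.001
time_s: 4.85
ee_pos: [0.5301, -0.1167, 0.0614]
eef_rot: [[0.918, 0.397, 0.004], [0.397, -0.918, -0.001], [0.004, 0.002, -1.0]]
ft_force: [-1.6, 1.6, 7.2]
width: 0.0003
```

```bash
python3 -m handwheel '[0,0,1,0,0,0,0,0,0,2,0,0,0,0,0,0,3,0,0,0,0,0,0,4,0,0,0,0,0,0,4,0,0,0,0]'; python3 -m handwheel '[0,0,1,0,0,0,0,0,0,2,0,0,0,0,0,0,2,0,0,0,0]'
```

```text
time_s: 5.35
ee_pos: [0.5302, -0.1168, 0.0579]
eef_rot: [[0.918, 0.397, 0.004], [0.397, -0.918, -0.001], [0.004, 0.003, -1.0]]
ft_force: [-1.2, 0.0, 6.1]
width: 0.0004
time_s: 5.65
ee_pos: [0.5303, -0.1167, 0.0563]
eef_rot: [[0.918, 0.397, 0.005], [0.397, -0.918, -0.001], [0.004, 0.003, -1.0]]
ft_force: [-1.1, 0.6, 6.6]
width: 0.0005
```

```bash
python3 -m handwheel '[0,0,1,0,0,0,0,0,0,2,0,0,0,0,0,0,2,0,0,0,0]'
```

```text
time_s: 5.95
ee_pos: [0.5304, -0.1168, 0.0548]
eef_rot: [[0.918, 0.397, 0.005], [0.397, -0.918, -0.001], [0.004, 0.003, -1.0]]
ft_force: [-1.4, 0.3, 6.1]
width: 0.0005
```

```bash
python3 -m handwheel '[0,0,1,0,0,0,0,0,0,2,0,0,0,0,0,0,2,0,0,0,0]'
```

```text
time_s: 6.25
ee_pos: [0.5304, -0.1169, 0.0533]
eef_rot: [[0.918, 0.397, 0.005], [0.397, -0.918, -0.002], [0.004, 0.004, -1.0]]
ft_force: [-1.1, -0.2, 5.7]
width: 0.0004
```

```bash
python3 -m handwheel '[0,0,1,0,0,0,0,0,0,2,0,0,0,0,0,0,2,0,0,0,0]'
```

```text
time_s: 6.55
ee_pos: [0.5305, -0.117, 0.0517]
eef_rot: [[0.918, 0.397, 0.006], [0.397, -0.918, -0.002], [0.004, 0.004, -1.0]]
ft_force: [-1.0, 0.7, 5.3]
width: 0.0007
```

```bash
python3 -m handwheel '[0,0,1,0,0,0,0,0,0,2,0,0,0,0,0,0,2,0,0,0,0]'
```

```text
time_s: 6.85
ee_pos: [0.5306, -0.117, 0.0505]
eef_rot: [[0.918, 0.397, 0.006], [0.397, -0.918, -0.002], [0.005, 0.005, -1.0]]
ft_force: [-1.1, 0.6, 10.3]
width: 0.0005
```

```bash
python3 -m handwheel '[2,0,0.7,0,0,0,0,5,0,0.8,0,0,0,0,8,0,0.8,0,0,0,0,11,0,0.8,0,0,0,0]'
```

```text
time_s: 7.25
ee_pos: [0.5379, -0.1141, 0.0503]
eef_rot: [[0.918, 0.396, 0.001], [0.396, -0.918, -0.004], [-0.001, 0.004, -1.0]]
ft_force: [-6.3, -1.2, 10.7]
width: 0.0002
```

```bash
python3 -m handwheel '[0,0,0.6,0,0,0,0,0,0,0.6,0,0,0,0]';python3 -c "
from h import *
for c in('scene','top'):
  p,d=manip.read_camera(c)
  o=p[170:260,270:370] if c=='scene' else p[190:280,280:400]
  cv2.imwrite(f'pics/{c}2.png',cv2.resize(o[:,:,::-1],None,fx=6,fy=6,interpolation=2))
  for l in('pedal_pad','hook_foot'): print(c,l,[(np.round(r['position'],4),round(r['conf'],2)) for r in manip.pinpoint(c,l)[:2]])
"
```

```text
time_s: 7.45
ee_pos: [0.5382, -0.1139, 0.0506]
eef_rot: [[0.918, 0.396, 0.002], [0.396, -0.918, -0.004], [-0.0, 0.005, -1.0]]
ft_force: [-1.2, 0.6, 9.8]
width: 0.0003
scene pedal_pad [(array([0.619 , 0.1124, 0.005 ]), 0.56), (array([ 0.542 , -0.1188,  0.0328]), 0.48)]
scene hook_foot [(array([ 0.578 , -0.1579,  0.0047]), 0.72)]
top pedal_pad []
top hook_foot [(array([ 0.5791, -0.1596,  0.0049]), 0.64), (array([ 0.6134, -0.3103,  0.0019]), 0.52)]
```

View pics/top2.png

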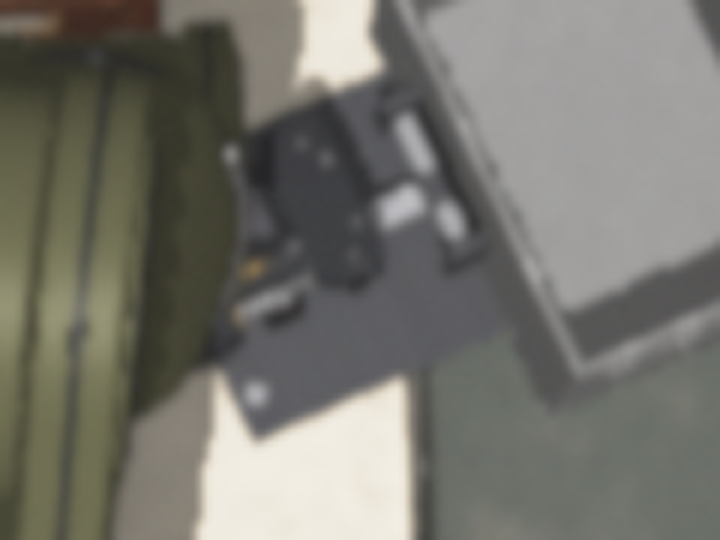

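View pics/scene2.png

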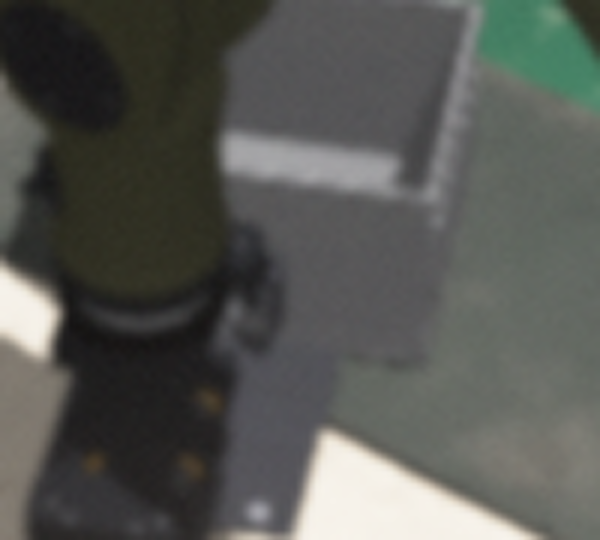

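The pedal has moved about 8 mm with the tool, its lever now at (400,205) in the top crop, and the lateral force has settled to about 1 N. I'll keep sliding.

```bash
python3 -m handwheel '[2,0,0.6,0,0,0,0,4,0,0.7,0,0,0,0,6,0,0.7,0,0,0,0,8,0,0.7,0,0,0,0,10,0,0.7,0,0,0,0]'
```

```text
time_s: 8.25
ee_pos: [0.5452, -0.111, 0.0504]
eef_rot: [[0.919, 0.395, -0.003], [0.395, -0.919, -0.006], [-0.005, 0.004, -1.0]]
ft_force: [-5.0, -1.2, 10.4]
width: 0.0004
```

```bash
python3 -m handwheel '[2,0,0.6,0,0,0,0,4,0,0.6,0,0,0,0,6,0,0.6,0,0,0,0,7,0,0.6,0,0,0,0]'
```

```text
time_s: 8.65
ee_pos: [0.5495, -0.1092, 0.0504]
eef_rot: [[0.919, 0.394, -0.007], [0.394, -0.919, -0.007], [-0.009, 0.004, -1.0]]
ft_force: [-5.2, -0.9, 10.7]
width: 0.0004
```

```bash
python3 -m handwheel '[3,0,0.6,0,0,0,0,5,0,0.6,0,0,0,0,7,0,0.6,0,0,0,0,8,0,0.6,0,0,0,0]'
```

```text
time_s: 9.05
ee_pos: [0.5545, -0.1072, 0.0503]
eef_rot: [[0.919, 0.393, -0.011], [0.393, -0.92, -0.009], [-0.014, 0.003, -1.0]]
ft_force: [-5.9, -1.6, 10.0]
width: 0.0007
```

```bash
python3 -c "
from h import *
c='top'
p,d=manip.read_camera(c)
o=p[190:280,280:400]
cv2.imwrite(f'pics/{c}3.png',cv2.resize(o[:,:,::-1],None,fx=6,fy=6,interpolation=2))
for c in('scene','top'):
  manip.read_camera(c)
  for l in('pedal_pad',): print(c,l,[(np.round(r['position'],4),round(r['conf'],2)) for r in manip.pinpoint(c,l)[:3]])
"
```

```text
scene pedal_pad [(array([ 0.5596, -0.1112,  0.0311]), 0.65)]
top pedal_pad [(array([ 0.5543, -0.1118,  0.0298]), 0.5)]
```

View pics/top3.png

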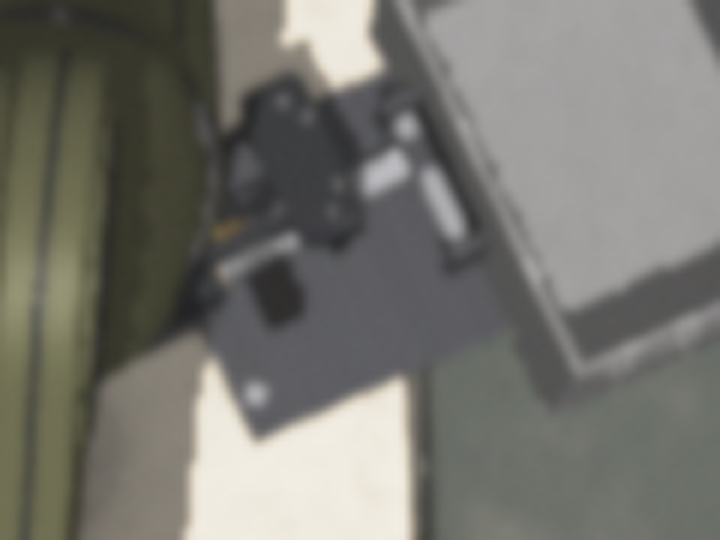

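```bash
python3 -m handwheel '[2,0,0.6,0,0,0,0,3,0,0.6,0,0,0,0,3,0,0.6,0,0,0,0]'
```

```text
time_s: 9.6
ee_pos: [0.5545, -0.1072, 0.0502]
eef_rot: [[0.92, 0.392, -0.017], [0.392, -0.92, -0.01], [-0.019, 0.003, -1.0]]
ft_force: [-5.4, -2.3, 12.0]
width: 0.0004
```

The tool no longer advances, so the pedal is at the end of its slide. Now letting it up gently.

```bash
python3 -m handwheel '[0,0,-0.5,0,0,0,0,0,0,-1.5,0,0,0,0,0,0,-2.5,0,0,0,0,0,0,-4,0,0,0,0,0,0,-5,0,0,0,0]'
```

```text
time_s: 10.1
ee_pos: [0.5538, -0.1071, 0.0557]
eef_rot: [[0.92, 0.392, -0.018], [0.392, -0.92, -0.01], [-0.02, 0.002, -1.0]]
ft_force: [-2.4, 1.1, 6.3]
width: 0.0004
```

```bash
python3 -m handwheel '[0,0,-1,0,0,0,0,0,0,-2,0,0,0,0,0,0,-3,0,0,0,0,0,0,-4,0,0,0,0,0,0,-5,0,0,0,0]'
```

```text
time_s: 10.6
ee_pos: [0.554, -0.107, 0.0605]
eef_rot: [[0.92, 0.392, -0.018], [0.392, -0.92, -0.01], [-0.02, 0.002, -1.0]]
ft_force: [-0.2, 0.3, 0.1]
width: 0.0005
```

```bash
python3 -m handwheel '[0,0,-20,0,0,0,0,0,0,-60,0,0,0,0,0,0,-100,0,0,0,0,0,0,-110,0,0,0,0]'; python3 -c "
from h import *
go([.4955,.098,.12],67.5)"
```

```text
time_s: 11.0
ee_pos: [0.5584, -0.1062, 0.1743]
eef_rot: [[0.92, 0.392, -0.011], [0.391, -0.92, -0.011], [-0.014, 0.006, -1.0]]
ft_force: [0.4, 0.6, -0.5]
width: 0.0007
shift mm [  22.8 -212.9   52.8] rot deg [ -0.     0.89 -44.45] F [ 0.43  0.61 -0.47] t 11.0
```

```bash
python3 -m handwheel '[0,-50,0,0,0,-8,88,23,-100,0,0,0,-17,88,23,-150,20,0,0.9,-26,88,23,-200,40,0,0.9,-35,88,23,-213,53,0,0.9,-44,88]'; python3 -c "
from h import *
for c in('scene','top'):
  p,d=manip.read_camera(c)
  o=p[150:270,250:370] if c=='scene' else p[170:290,280:440]
  cv2.imwrite(f'pics/{c}4.png',cv2.resize(o[:,:,::-1],None,fx=5,fy=5,interpolation=2))
go([.4955,.098,.09],67.5)"
```

```text
time_s: 11.5
ee_pos: [0.4934, 0.1026, 0.1188]
eef_rot: [[0.406, 0.914, -0.001], [0.914, -0.406, 0.003], [0.002, -0.002, -1.0]]
ft_force: [0.2, -0.6, -0.5]
width: 0.0383
shift mm [-2.8  4.9 27.5] rot deg [-0.34  0.02 -1.53] F [-0.41  0.13  0.48] t 11.6
```

View pics/scene4.png

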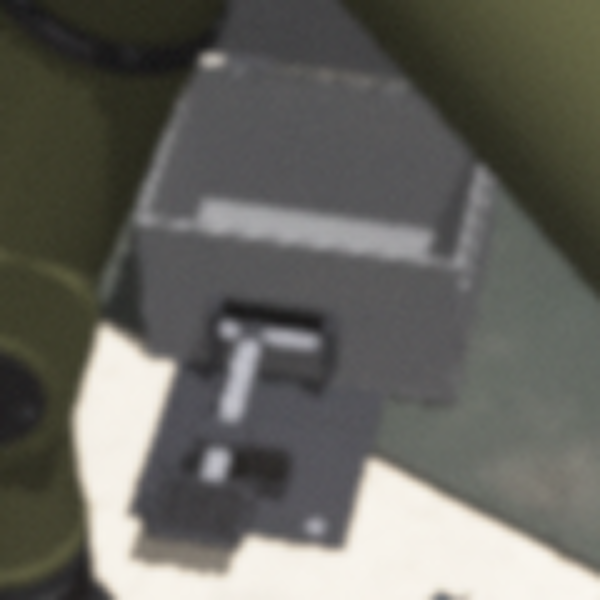

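View pics/top4.png

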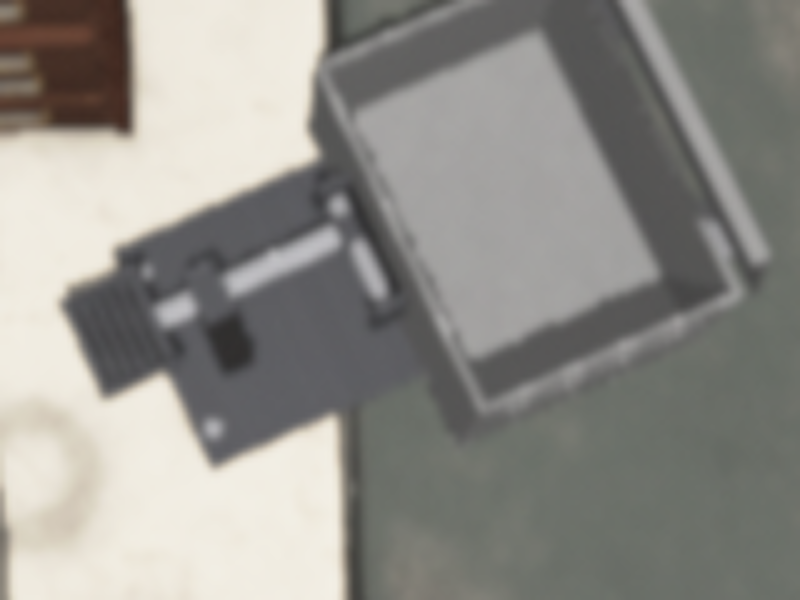

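The lever is under the hook (top crop (210,280)), and the lid is standing open. Now for the block.

```bash
python3 -m handwheel '[-3,5,10,0,0,-1.5,88,-3,5,28,0,0,-1.5,88,-3,5,28,0,0,-1.5,88,-3,5,28,0,0,-1.5,88]'; python3 -c "
from h import *
go([.4955,.098,.023],67.5)"
```

```text
time_s: 12.0
ee_pos: [0.496, 0.0961, 0.0894]
eef_rot: [[0.386, 0.923, -0.006], [0.923, -0.386, 0.001], [-0.001, -0.006, -1.0]]
ft_force: [-0.2, 0.0, -1.1]
width: 0.0785
shift mm [ 1.7 -0.8 66.4] rot deg [-0.32  0.08 -0.19] F [-0.18  0.04 -1.13] t 12.0
```

```bash
python3 -m handwheel '[1,-1,15,-0.3,0,0,88,1,-1,35,-0.3,0,0,88,1,-1,50,-0.3,0,0,88,1,-1,61,-0.3,0,0,88,1,-1,66,-0.3,0,0,88]'; python3 -m handwheel '[0,0,0,0,0,0,88,0,0,0,0,0,0,30,0,0,0,0,0,0,30,0,0,0,0,0,0,30,0,0,0,0,0,0,30]' 20;python3 -m handwheel '[0,0,0,0,0,0,30,0,0,0,0,0,0,30,0,0,0,0,0,0,30]' 20
```

```text
time_s: 12.5
ee_pos: [0.4954, 0.097, 0.0231]
eef_rot: [[0.387, 0.922, -0.001], [0.922, -0.387, -0.002], [-0.002, -0.0, -1.0]]
ft_force: [-0.4, 0.2, 0.4]
width: 0.0882
time_s: 13.0
ee_pos: [0.4955, 0.0971, 0.0234]
eef_rot: [[0.387, 0.922, -0.0], [0.922, -0.387, -0.001], [-0.001, 0.0, -1.0]]
ft_force: [0.0, 0.2, -0.8]
width: 0.0582
time_s: 13.3
ee_pos: [0.4955, 0.0971, 0.0235]
eef_rot: [[0.386, 0.922, -0.0], [0.922, -0.386, -0.001], [-0.001, 0.0, -1.0]]
ft_force: [-0.5, -0.4, 3.1]
width: 0.0448
```

```bash
python3 -m handwheel '[0,0,-10,0,0,0,30,0,0,-50,0,0,0,30,0,0,-100,0,0,0,30,0,0,-150,0,0,0,30,0,0,-205,0,0,0,30]' 20; python3 -c "
from h import *
go([.50,-.10,.24],90)"
```

```text
time_s: 13.8
ee_pos: [0.4948, 0.0969, 0.226]
eef_rot: [[0.386, 0.922, -0.001], [0.922, -0.386, -0.002], [-0.002, 0.0, -1.0]]
ft_force: [1.7, -0.3, -2.0]
width: 0.0445
shift mm [-179.6   80.9  -13.7] rot deg [-2.000e-02  1.000e-01 -2.273e+01] F [ 1.71 -0.33 -1.99] t 13.8
```

```bash
python3 -m handwheel '[-36,16,-13,0,0,-5,30,-72,32,-13,0,0,-10,30,-108,48,-13,0,0,-15,30,-144,64,-13,0,0,-20,30,-180,81,-13,0,0,-23,30]' 20; python3 -c "
from h import *
go([.604,-.291,.22],113.4)"
```

```text
time_s: 14.3
ee_pos: [0.4991, -0.1023, 0.2399]
eef_rot: [[-0.008, 1.0, -0.001], [1.0, 0.008, -0.002], [-0.002, -0.001, -1.0]]
ft_force: [1.0, -0.1, -1.7]
width: 0.0448
shift mm [-189.5  103.5   20.2] rot deg [ -0.08   0.12 -22.97] F [ 0.99 -0.13 -1.66] t 14.3
```

```bash
python3 -m handwheel '[-45,10,0,0,0,-5,30,-90,25,0,0,0,-12,30,-130,50,0,0,0,-18,30,-170,80,5,0,0,-23,30,-189,103,20,0,0,-23,30]' 20; python3 -m handwheel '[0,0,0,0,0,0,30]'; python3 -c "
from h import *
p,d=manip.read_camera('scene')
cv2.imwrite('pics/s5.png',cv2.resize(p[100:270,230:430,::-1],None,fx=4,fy=3.5,interpolation=2))
p,d=manip.read_camera('top')
cv2.imwrite('pics/t5.png',cv2.resize(p[130:290,270:470,::-1],None,fx=4,fy=3.5,interpolation=2))
go([.604,-.291,.14],113.4)"
```

```text
time_s: 14.8
ee_pos: [0.6039, -0.2969, 0.2213]
eef_rot: [[-0.393, 0.92, 0.001], [0.919, 0.393, -0.006], [-0.006, -0.001, -1.0]]
ft_force: [0.7, 0.3, -1.4]
width: 0.0449
time_s: 14.9
ee_pos: [0.6039, -0.3001, 0.2187]
eef_rot: [[-0.389, 0.921, -0.001], [0.921, 0.389, -0.006], [-0.006, -0.003, -1.0]]
ft_force: [-0.6, 1.1, -1.6]
width: 0.0448
shift mm [ 6.2  3.9 80.8] rot deg [-0.17  0.32 -0.35] F [ 1.34  0.84 -1.77] t 15.0
```

View pics/s5.png

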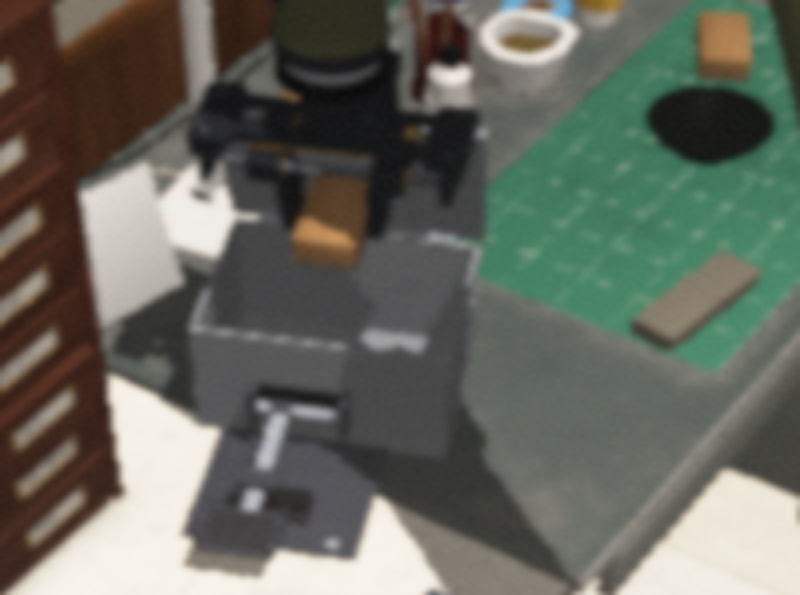

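View pics/t5.png

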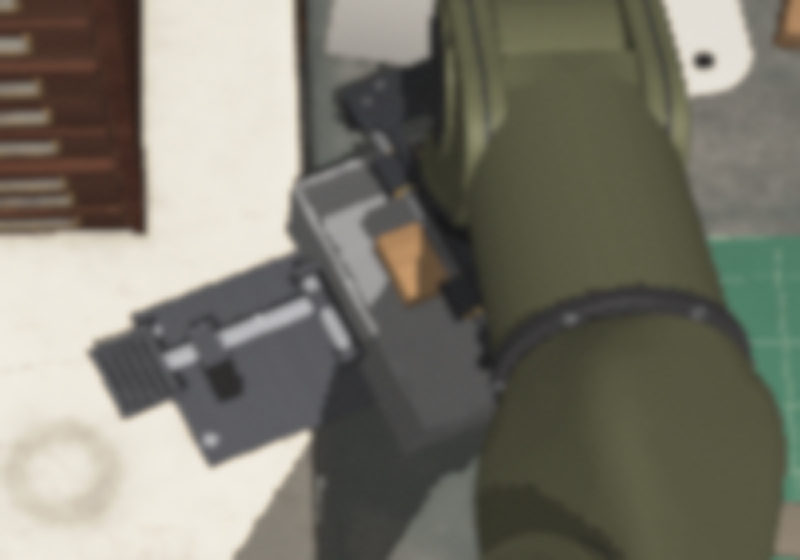

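```bash
python3 -m handwheel '[0,2,20,0,0,0,30,0,2,45,0,0,0,30,0,2,70,0,0,0,30,0,2,88,0,0,0,30,0,2,88,0,0,0,30]'; python3 -m handwheel '[0,0,0,0,0,0,60,0,0,0,0,0,0,80,0,0,0,0,0,0,80,0,0,0,0,0,0,80,0,0,0,0,0,0,80]'; python3 -c "
from h import *
go([.604,-.291,.24],113.4)"
```

```text
time_s: 15.5
ee_pos: [0.6022, -0.2955, 0.1313]
eef_rot: [[-0.394, 0.919, -0.006], [0.919, 0.394, -0.005], [-0.002, -0.007, -1.0]]
ft_force: [-0.8, -0.3, -1.3]
width: 0.0449
time_s: 16.0
ee_pos: [0.6025, -0.2957, 0.1319]
eef_rot: [[-0.394, 0.919, -0.005], [0.919, 0.393, -0.005], [-0.002, -0.007, -1.0]]
ft_force: [0.0, 0.1, -0.4]
width: 0.0795
shift mm [   3.4    2.5 -108.1] rot deg [-0.38  0.14 -0.23] F [ 0.03  0.07 -0.37] t 16.0
```

```bash
python3 -m handwheel '[0,0,-30,0,0,0,80,0,0,-70,0,0,0,80,20,0,-108,0,0,0,80,60,-20,-108,0,0,0,80,100,-45,-108,0,0,0,80]'; python3 -c "
from h import *
p,d=manip.read_camera('top')
cv2.imwrite('pics/t6.png',cv2.resize(p[170:290,280:440,::-1],None,fx=5,fy=5,interpolation=2))
for l in('pedal_pad','sand_block'): print(l,[(np.round(r['position'],4),round(r['conf'],2)) for r in manip.pinpoint('top',l)[:2]])
go([.53,-.11,.17],23.4)"
```

```text
time_s: 16.5
ee_pos: [0.5232, -0.2196, 0.2415]
eef_rot: [[-0.393, 0.919, -0.0], [0.919, 0.393, -0.005], [-0.005, -0.002, -1.0]]
ft_force: [1.0, 0.3, -0.0]
width: 0.08
pedal_pad [(array([ 0.5536, -0.1121,  0.0394]), 0.88)]
sand_block [(array([0.3964, 0.2497, 0.0018]), 0.45), (array([ 0.4275, -0.549 , -0.0024]), 0.25)]
shift mm [95.4 54.5 69.3] rot deg [-0.49  0.52 90.  ] F [ 0.66 -1.34  0.58] t 16.65
```

View pics/t6.png

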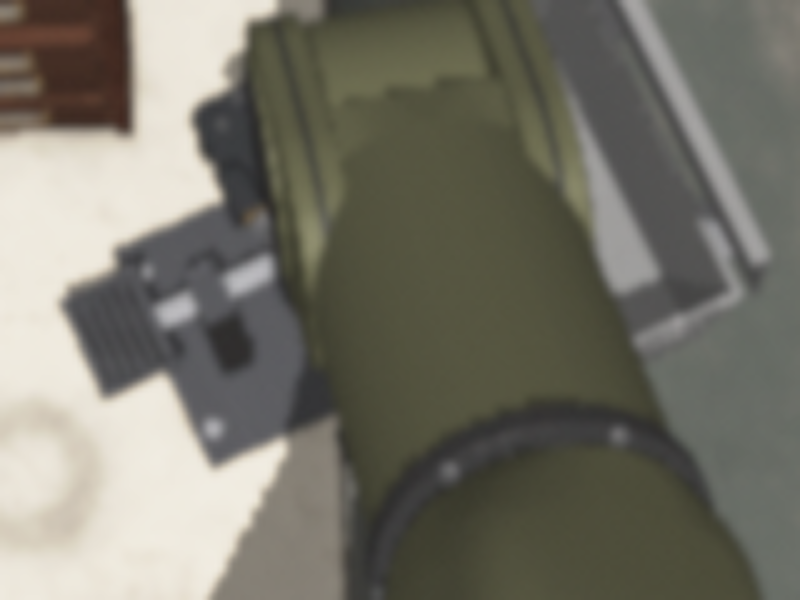

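```bash
python3 -m handwheel '[20,0,0,0,0,8.5,60,45,10,0,0,0,17,40,70,20,0,0,0,25,20,85,30,0,0,0,34,0,95,35,20,0,0,43,0]'; python3 -m handwheel '[0,0,0,0,0,8.5,0,0,0,0,0,0,17,0,0,0,0,0,0,25.5,0,0,0,0,0,0,34,0,0,0,0,0,0,42,0]'; python3 -c "
from h import *
p,d=manip.read_camera('top')
cv2.imwrite('pics/t7.png',cv2.resize(p[130:290,270:470,::-1],None,fx=4,fy=3.5,interpolation=2))
go([.5505,-.1085,.085],23.4)"
```

```text
time_s: 17.15
ee_pos: [0.5171, -0.1166, 0.2216]
eef_rot: [[0.327, 0.945, -0.001], [0.945, -0.327, -0.005], [-0.005, 0.0, -1.0]]
ft_force: [0.1, -0.3, -1.3]
width: 0.0424
time_s: 17.65
ee_pos: [0.5193, -0.1171, 0.222]
eef_rot: [[0.878, 0.478, 0.002], [0.478, -0.878, -0.005], [-0.001, 0.005, -1.0]]
ft_force: [0.1, 0.6, -0.4]
width: 0.0021
shift mm [ 31.6   6.6 137. ] rot deg [0.32 0.05 4.92] F [-0.16 -0.34  0.09] t 17.7
```

View pics/t7.png

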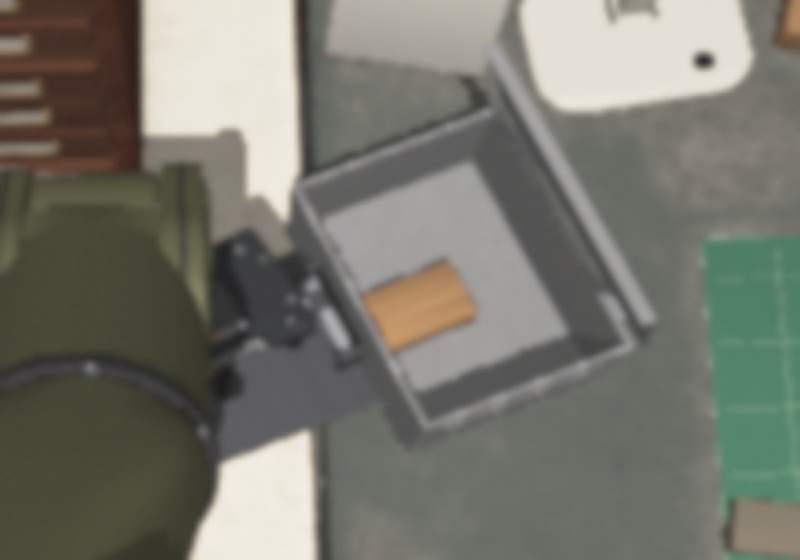

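The block is lying flat inside the bin at about (420,305). Back to the pedal.

```bash
python3 -m handwheel '[20,5,30,0,0,5,0,32,7,70,0,0,5,0,32,7,100,0,0,5,0,32,7,130,0,0,5,0,32,7,137,0,0,5,0]'; python3 -c "
from h import *
go([.5505,-.1085,.062],23.4)"
```

```text
time_s: 18.2
ee_pos: [0.5507, -0.1085, 0.0821]
eef_rot: [[0.917, 0.398, -0.002], [0.398, -0.917, -0.005], [-0.004, 0.004, -1.0]]
ft_force: [0.5, 0.2, 0.1]
width: 0.0001
shift mm [-0.1 -0.2 20.1] rot deg [0.2  0.21 0.06] F [0.47 0.2  0.14] t 18.2
```

```bash
python3 -m handwheel '[0,0,6,0,0,0,0,0,0,12,0,0,0,0,0,0,17,0,0,0,0,0,0,20,0,0,0,0]'; python3 -m handwheel '[0,0,1,0,0,0,0,0,0,2,0,0,0,0,0,0,3,0,0,0,0,0,0,4,0,0,0,0,0,0,4,0,0,0,0]'
```

```text
time_s: 18.6
ee_pos: [0.5512, -0.1088, 0.0625]
eef_rot: [[0.917, 0.398, -0.0], [0.398, -0.917, -0.005], [-0.002, 0.004, -1.0]]
ft_force: [0.1, 0.2, -0.1]
width: 0.0005
time_s: 19.1
ee_pos: [0.5512, -0.1088, 0.0586]
eef_rot: [[0.917, 0.398, -0.001], [0.398, -0.917, -0.005], [-0.002, 0.004, -1.0]]
ft_force: [-0.1, -0.3, -0.0]
width: 0.0001
```

```bash
python3 -m handwheel '[0,0,1,0,0,0,0,0,0,2,0,0,0,0,0,0,3,0,0,0,0,0,0,3,0,0,0,0]'
```

```text
time_s: 19.5
ee_pos: [0.5513, -0.1089, 0.0561]
eef_rot: [[0.917, 0.398, 0.0], [0.398, -0.917, -0.005], [-0.002, 0.005, -1.0]]
ft_force: [-1.1, -0.6, 6.6]
width: 0.0005
```

```bash
python3 -m handwheel '[0,0,1,0,0,0,0,0,0,1.5,0,0,0,0,0,0,2,0,0,0,0]'
```

```text
time_s: 19.8
ee_pos: [0.5514, -0.1089, 0.0548]
eef_rot: [[0.917, 0.398, 0.0], [0.398, -0.917, -0.005], [-0.002, 0.005, -1.0]]
ft_force: [-1.4, -0.1, 7.3]
width: 0.0006
```

```bash
python3 -m handwheel '[0,0,1,0,0,0,0,0,0,2,0,0,0,0,0,0,3,0,0,0,0,0,0,3.2,0,0,0,0]'
```

```text
time_s: 20.2
ee_pos: [0.5515, -0.109, 0.0521]
eef_rot: [[0.917, 0.398, 0.001], [0.398, -0.917, -0.006], [-0.002, 0.005, -1.0]]
ft_force: [-1.8, 0.5, 6.4]
width: 0.0005
```

```bash
python3 -m handwheel '[0,0,1,0,0,0,0,0,0,2,0,0,0,0,0,0,2,0,0,0,0]'
```

```text
time_s: 20.5
ee_pos: [0.5515, -0.1092, 0.0509]
eef_rot: [[0.917, 0.398, 0.001], [0.398, -0.917, -0.006], [-0.001, 0.006, -1.0]]
ft_force: [-1.5, 0.4, 8.5]
width: 0.0008
```

```bash
python3 -m handwheel '[0,0,1,0,0,0,0,0,0,1.3,0,0,0,0,0,0,1.3,0,0,0,0]'
```

```text
time_s: 20.8
ee_pos: [0.5516, -0.1092, 0.0506]
eef_rot: [[0.917, 0.398, 0.002], [0.398, -0.917, -0.006], [-0.001, 0.006, -1.0]]
ft_force: [-1.7, 1.3, 11.3]
width: 0.0005
```

```bash
python3 -m handwheel '[-2,0,0.8,0,0,0,0,-4,0,0.8,0,0,0,0,-6,0,0.8,0,0,0,0,-8,0,0.8,0,0,0,0,-10,0,0.8,0,0,0,0]'
```

```text
time_s: 21.3
ee_pos: [0.5453, -0.1117, 0.0511]
eef_rot: [[0.917, 0.399, 0.008], [0.399, -0.917, -0.005], [0.005, 0.007, -1.0]]
ft_force: [1.5, 2.5, 7.7]
width: 0.0003
```

```bash
python3 -m handwheel '[-2,0,0.8,0,0,0,0,-4,0,0.8,0,0,0,0,-6,0,0.8,0,0,0,0,-8,0,0.8,0,0,0,0]'
```

```text
time_s: 21.7
ee_pos: [0.54, -0.1139, 0.0513]
eef_rot: [[0.916, 0.4, 0.012], [0.401, -0.916, -0.004], [0.01, 0.008, -1.0]]
ft_force: [2.0, 2.5, 7.7]
width: 0.0003
```

```bash
python3 -m handwheel '[0,0,1.2,0,0,0,0,-2,0,1.5,0,0,0,0,-4,0,1.5,0,0,0,0,-6,0,1.5,0,0,0,0]'
```

```text
time_s: 22.1
ee_pos: [0.5375, -0.115, 0.051]
eef_rot: [[0.915, 0.402, 0.019], [0.402, -0.916, -0.002], [0.016, 0.01, -1.0]]
ft_force: [1.7, 3.1, 8.2]
width: 0.0005
```

```bash
python3 -m handwheel '[-2,0,1,0,0,0,0,-4,0,1,0,0,0,0,-6,0,1,0,0,0,0,-8,0,1,0,0,0,0]'
```

```text
time_s: 22.5
ee_pos: [0.5328, -0.1169, 0.0511]
eef_rot: [[0.915, 0.403, 0.025], [0.403, -0.915, -0.001], [0.022, 0.011, -1.0]]
ft_force: [1.8, 3.1, 8.0]
width: 0.0005
```

```bash
python3 -m handwheel '[-2,0,1,0,0,0,0,-4,0,1,0,0,0,0,-6,0,1,0,0,0,0,-8,0,1,0,0,0,0]';  python3 -c "
from h import *
go([.53,-.116,.0505],23.4)"
```

```text
time_s: 22.9
ee_pos: [0.5282, -0.1189, 0.051]
eef_rot: [[0.914, 0.405, 0.03], [0.405, -0.914, 0.0], [0.028, 0.012, -1.0]]
ft_force: [2.2, 2.4, 7.8]
width: 0.0006
shift mm [ 2.8 -1.9  0.6] rot deg [ 0.69 -1.6   0.49] F [2.16 2.41 7.81] t 22.9
```

```bash
python3 -m handwheel '[-2,0,1,0,0,0,0,-4,0,1,0,0,0,0,-5,0,1,0,0,0,0,-5,0,1,0,0,0,0]';  python3 -c "
from h import *
p,d=manip.read_camera('top')
cv2.imwrite('pics/t8.png',cv2.resize(p[170:290,280:440,::-1],None,fx=5,fy=5,interpolation=2))
print('top',manip.pinpoint('top','pedal_pad'))
p,d=manip.read_camera('scene')
print('scene',manip.pinpoint('scene','pedal_pad'))
"
```

```text
time_s: 23.3
ee_pos: [0.526, -0.1197, 0.0511]
eef_rot: [[0.913, 0.406, 0.036], [0.406, -0.914, 0.001], [0.033, 0.013, -0.999]]
ft_force: [1.3, 2.3, 8.0]
width: 0.0003
top []
scene []
```

View pics/t8.png

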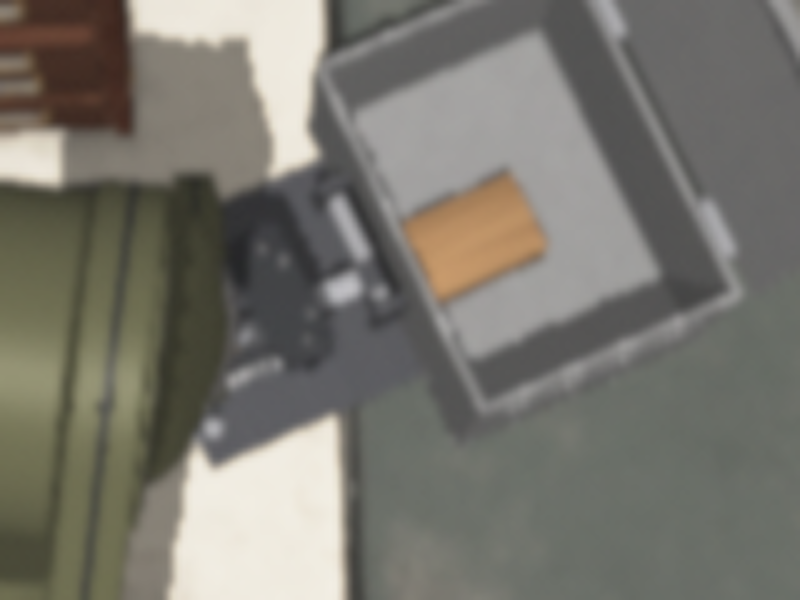

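```bash
python3 -m handwheel '[-2,0,1,0,0,0,0,-4,0,1,0,0,0,0,-5,0,1,0,0,0,0]'
```

```text
time_s: 23.8
ee_pos: [0.5252, -0.1201, 0.0512]
eef_rot: [[0.912, 0.408, 0.043], [0.408, -0.913, 0.003], [0.041, 0.015, -0.999]]
ft_force: [3.0, 3.5, 8.2]
width: 0.0005
```

```bash
python3 -m handwheel '[0,0,0,0,0,0,0,0,0,-0.5,0,0,0,0,0,0,-1,0,-0.2,0,0,0,0,-2,0,-0.4,0,0,0,0,-3,0,-0.6,0,0]'
```

```text
time_s: 24.3
ee_pos: [0.5262, -0.1193, 0.0549]
eef_rot: [[0.912, 0.409, 0.036], [0.409, -0.913, -0.001], [0.033, 0.015, -0.999]]
ft_force: [1.0, 1.9, 6.3]
width: 0.0004
```

```bash
python3 -m handwheel '[0,0,-1,0,-0.2,0,0,0,0,-2,0,-0.4,0,0,0,0,-3,0,-0.6,0,0,0,0,-4,0,-0.8,0,0,0,0,-5,0,-1,0,0]'
```

```text
time_s: 24.8
ee_pos: [0.5268, -0.1188, 0.0606]
eef_rot: [[0.912, 0.409, 0.022], [0.409, -0.912, -0.007], [0.017, 0.016, -1.0]]
ft_force: [-0.2, 0.9, 6.0]
width: 0.0004
```

The pedal is past the hooked height and still pushing back at 6 N, so it's free. Easing it up.

```bash
python3 -m handwheel '[0,0,-0.8,0,-0.2,0,0,0,0,-1.6,0,-0.4,0,0,0,0,-2.4,0,-0.6,0,0,0,0,-3.2,0,-0.8,0,0,0,0,-4,0,-1,0,0]'
```

```text
time_s: 25.3
ee_pos: [0.5271, -0.1187, 0.0653]
eef_rot: [[0.912, 0.409, 0.007], [0.409, -0.912, -0.015], [0.001, 0.016, -1.0]]
ft_force: [-1.2, 1.7, 6.1]
width: 0.0005
```

```bash
python3 -m handwheel '[0,0,-0.8,0,0,0,0,0,0,-1.6,0,0,0,0,0,0,-2.4,0,0,0,0,0,0,-3.2,0,0,0,0,0,0,-4,0,0,0,0]'
```

```text
time_s: 25.8
ee_pos: [0.5274, -0.1187, 0.07]
eef_rot: [[0.912, 0.409, 0.008], [0.409, -0.912, -0.015], [0.001, 0.017, -1.0]]
ft_force: [-1.0, -0.2, 5.4]
width: 0.0009
```

```bash
python3 -m handwheel '[0,0,-0.8,0,0,0,0,0,0,-1.6,0,0,0,0,0,0,-2.4,0,0,0,0,0,0,-3.2,0,0,0,0,0,0,-4,0,0,0,0]'
```

```text
time_s: 26.3
ee_pos: [0.5276, -0.119, 0.0747]
eef_rot: [[0.913, 0.409, 0.009], [0.409, -0.912, -0.015], [0.002, 0.018, -1.0]]
ft_force: [-0.1, -0.9, 5.8]
width: 0.0001
```

```bash
python3 -m handwheel '[0,0,-0.8,0,0,0,0,0,0,-1.6,0,0,0,0,0,0,-2.4,0,0,0,0,0,0,-3.2,0,0,0,0,0,0,-4,0,0,0,0]'; python3 -c "
from h import *
go([.53,-.116,.09],23.4)"
```

```text
time_s: 26.8
ee_pos: [0.5278, -0.1193, 0.0793]
eef_rot: [[0.913, 0.409, 0.01], [0.409, -0.913, -0.016], [0.002, 0.019, -1.0]]
ft_force: [0.2, -0.5, 6.0]
width: 0.0004
shift mm [  3.4  -2.  -10.7] rot deg [ 1.07 -0.13  0.72] F [ 0.15 -0.5   5.97] t 26.8
```

```bash
python3 -m handwheel '[0,0,0.2,0,0,0,0,0,0,-0.2,0,0,0,0,0,0,-0.6,0,0,0,0,0,0,-1,0,0,0,0,0,0,-1.4,0,0,0,0]'
```

```text
time_s: 27.3
ee_pos: [0.5279, -0.1196, 0.0813]
eef_rot: [[0.913, 0.408, 0.01], [0.408, -0.913, -0.017], [0.003, 0.019, -1.0]]
ft_force: [-1.0, 0.0, 6.2]
width: 0.0005
```

```bash
python3 -m handwheel '[0,0,0.2,0,0,0,0,0,0,-0.2,0,0,0,0,0,0,-0.6,0,0,0,0,0,0,-1,0,0,0,0,0,0,-1.4,0,0,0,0]'
```

```text
time_s: 27.8
ee_pos: [0.528, -0.1198, 0.0833]
eef_rot: [[0.913, 0.408, 0.011], [0.408, -0.913, -0.017], [0.003, 0.02, -1.0]]
ft_force: [-1.5, -0.3, 4.9]
width: 0.0006
```

```bash
python3 -m handwheel '[0,0,0.2,0,0,0,0,0,0,-0.2,0,0,0,0,0,0,-0.6,0,0,0,0,0,0,-1,0,0,0,0,0,0,-1.4,0,0,0,0]'
```

```text
time_s: 28.3
ee_pos: [0.5281, -0.1201, 0.0852]
eef_rot: [[0.913, 0.408, 0.011], [0.408, -0.913, -0.017], [0.003, 0.02, -1.0]]
ft_force: [-0.8, 0.2, 5.8]
width: 0.0004
```

```bash
python3 -m handwheel '[0,0,0.2,0,0,0,0,0,0,-0.2,0,0,0,0,0,0,-0.6,0,0,0,0,0,0,-1,0,0,0,0,0,0,-1.4,0,0,0,0]'
```

```text
time_s: 28.8
ee_pos: [0.5281, -0.1203, 0.0868]
eef_rot: [[0.913, 0.408, 0.011], [0.408, -0.913, -0.018], [0.003, 0.021, -1.0]]
ft_force: [-0.2, -1.5, 2.5]
width: 0.0008
```

```bash
python3 -m handwheel '[0,0,0.2,0,0,0,0,0,0,-0.2,0,0,0,0,0,0,-0.6,0,0,0,0,0,0,-1,0,0,0,0,0,0,-1.4,0,0,0,0]'
```

```text
time_s: 29.3
ee_pos: [0.528, -0.1202, 0.088]
eef_rot: [[0.913, 0.408, 0.011], [0.408, -0.913, -0.018], [0.003, 0.021, -1.0]]
ft_force: [-0.2, -0.1, 0.2]
width: 0.0007
```

Contact has ended with the pedal fully up. I'll retreat and check.

```bash
python3 -m handwheel '[0,0,-3,0,0,0,0,0,0,-15,0,0,0,0,0,0,-50,0,0,0,0,0,0,-90,0,0,0,0,0,0,-120,0,0,0,0]'; python3 -m handwheel '[-40,0,0,0,0,0,0,-80,0,0,0,0,0,0,-120,0,0,0,0,0,0,-150,-20,0,0,0,0,0,-150,-20,0,0,0,0,0]'; python3 -c "
from h import *
for c in('scene','top'):
  p,d=manip.read_camera(c)
  cv2.imwrite(f'pics/{c}9.png',p[:,:,::-1])
  for l in ('bin','pedal_pad','hook_foot','whetstone','jar_gold','tape_clear'): print(c,l,[(np.round(r['position'],4),round(r['conf'],2)) for r in manip.pinpoint(c,l)[:1]])
  r=manip.cut_out(c,'bin')
  if r:
    P=cloud(c,d,r[0]['region']);print(np.percentile(P[:,2],[50,95,99]))
"
```

```text
time_s: 29.8
ee_pos: [0.5271, -0.118, 0.2108]
eef_rot: [[0.913, 0.408, 0.013], [0.408, -0.913, -0.018], [0.005, 0.022, -1.0]]
ft_force: [0.7, 0.3, 0.1]
width: 0.0004
time_s: 30.3
ee_pos: [0.3754, -0.1607, 0.2102]
eef_rot: [[0.914, 0.405, 0.006], [0.405, -0.914, -0.017], [-0.002, 0.018, -1.0]]
ft_force: [0.1, -0.4, 0.2]
width: 0.0002
scene bin [(array([ 6.140e-01, -3.105e-01,  5.000e-04]), 0.87)]
scene pedal_pad [(array([ 0.5337, -0.1216,  0.0662]), 0.56)]
scene hook_foot [(array([ 0.5779, -0.1584,  0.0039]), 0.84)]
scene whetstone [(array([ 0.4255, -0.5475, -0.0007]), 0.76)]
scene jar_gold [(array([0.6153, 0.1104, 0.0028]), 0.83)]
scene tape_clear [(array([ 0.3949,  0.2464, -0.0035]), 0.8)]
[0.0907785  0.12926955 0.13139858]
top bin [(array([ 0.6178, -0.3118,  0.0028]), 0.65)]
top pedal_pad [(array([ 0.5324, -0.1224,  0.0671]), 0.96)]
top hook_foot [(array([ 0.5765, -0.1609,  0.0059]), 0.95)]
top whetstone [(array([ 0.4282, -0.5466, -0.0059]), 0.97)]
top jar_gold [(array([ 6.158e-01,  1.145e-01, -5.000e-04]), 0.71)]
top tape_clear [(array([0.3947, 0.2491, 0.0009]), 0.6)]
[0.12239293 0.12803287 0.12996474]
```

View pics/top9.png

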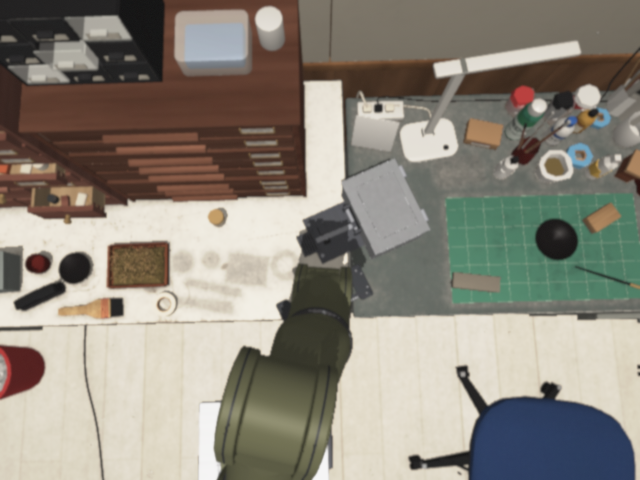

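View pics/scene9.png

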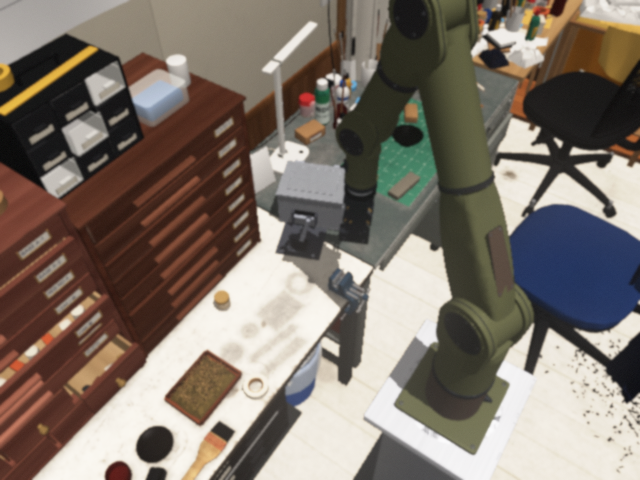

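The lid is shut at top (385,205), the pedal is up at (320,235), and the bystanders haven't moved. Handing in.

```bash
python3 -c "
from plant import manip
print(manip.sign_off(), manip.get_state()['time_s'])"
```

```text
the job is handed in; nothing more can be done
the job is handed in; nothing more can be done
```

The block is in the bin, the lid is shut and the pedal is back up; I handed the job in at about 31 s.

- **Opening:** I pressed the pedal onto its stop at about 10–12 N, slid it left until it stopped moving, and let it up. The force dropped to zero and the lid stayed open by itself.
- **Block:** I picked the block up and dropped it in. A picture taken from above showed it lying flat on the bin floor.
- **Closing:** I pressed again to about 11 N, slid the pedal back to its end, and eased it up at 8–11 mm/s, then about 4 mm/s for the last part. It kept pushing back until it reached its rest height.

**Last checks:**
- **Lid and pedal:** Both camera views show the lid shut (top at about 0.13 m). The pedal is at its rest height.
- **Bystanders:** The whetstone, jar and tape are where they were, within the few mm the detector is good for.
- **Robot:** The gripper was clear of everything, and the highest force reported at the end of any call was about 13 N. Force between those readings was not recorded.

**Less certain:** the detector put the pedal about 2 mm left of its first reading, which is within its error. I judged the slow lid closing from the tool's motion, as I had no direct measure of lid speed.

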